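# Set the milk pitcher on the warmer and switch its heat key

### The job

Stand the large steel milk pitcher upright on the warmer's round hot plate, inside its rim, with the handle pointing to the front over the keys; carry it level, set it down rather than drop it, and let go. Then push the orange key fully home so that it latches down and the white key, left down by the last user, pops up; press only the orange key, without forcing it, and leave the black and blue keys up. Do not disturb the cocoa shaker and the two small cups standing round about.

Things in the scene. Friction and masses are not known exactly. Their poses are not given: they have to be found in the camera images.
- warmer: fixed milk warmer: steel base 194 mm wide (y), x from -125 to +117 mm, deck 84 mm high; origin mid-underside, x to its back, y to its left, front (-x) to the robot. Hot plate behind; the grey console in front slopes up backwards at 40 deg (0.70 rad) with four keys 40 mm apart, from the left black, white, orange, blue (y = 60, 20, -20, -60 mm)
- deck_lip (a point): middle of the front edge of the deck, 84 mm up, 98 mm in front of the warmer's origin. It overhangs the upper part of the keys; the middles of their faces lie 11 mm further forward and 30 mm lower. A finger coming straight down on a key would meet it or slip: come along the key's own axis, leaning about 40 deg
- plate (a point): centre of the hot plate's upper face, 86 mm above the worktop, 48 mm behind the warmer's origin; axes as the warmer's. The plate is flat, 107 mm across, inside a fixed rim 4 mm higher and 118 mm in outer diameter
- pitcher: large steel milk pitcher, 92 mm wide, 121 mm tall, 121 mm from handle to spout, 0.25 to 0.5 kg (fill unknown), loose; origin at the underside, halfway between handle and spout; z up, spout to +y, handle to -y. The round foot is at most 92 mm across. A smaller pitcher far to the left is not meant
- pitcher_axis (a point): middle of the round pitcher body on its underside, 11 mm from the origin towards the spout
- pitcher_handle (a point): point on the strap handle to pinch firmly from above, 88 mm over the underside, 54 mm from the origin to the handle side (65 mm from the body axis). The strap is 12 mm wide along the pitcher's x and 5 mm thick; it runs straight down below here and bends over to the body 15 mm above; the rim is 33 mm above
- key_orange_face (a point): middle of the face of the orange key (third from the left), moves with it. Cap 34 mm wide, 44 mm long up the slope; its face stands 16 mm out of the console when up, 8 mm when latched. z points out of the key, against pressing (up, leaning 40 deg to the front), x up the slope, y along the row to the left
- key_white_face (a point): middle of the face of the white key (second from the left), moves with it. Cap 34 mm wide, 44 mm long up the slope; its face stands 16 mm out of the console when up, 8 mm when latched. z points out of the key, against pressing (up, leaning 40 deg to the front), x up the slope, y along the row to the left
- key_orange (a joint): travel of the orange key, m: 0 = fully up, 0.0077 = latched, 0.0092 = end stop. Up at the start. Spring 3 to 5 N; a cam on the latch bar raises this to 5 to 9 N; at about 4 mm white is freed and the push eases, but only past 8 mm does orange catch: let go earlier and it does not hold. Push along its axis at 10 mm/s up to the hard stop, with a force stop of 13 to 16 N; over 40 N is too much
- key_white (a joint): travel of the white key, m: 0 = fully up, 0.0077 = latched, 0.0092 = end stop. Latched down at the start; it pops up by its spring when another key is pushed through
- key_black (a joint): travel of the black key, m: 0 = fully up, 0.0077 = latched, 0.0092 = end stop. Up at the start and to stay so
- key_blue (a joint): travel of the blue key, m: 0 = fully up, 0.0077 = latched, 0.0092 = end stop. Up at the start and to stay so
- cocoa_shaker: steel cocoa shaker, 68 mm across, 108 mm tall, loose bystander; origin at the middle of its underside. It and the pitcher stand on either side of the warmer, either way round
- cup_a: striped espresso cup, 60x84x49 mm, loose bystander near the front edge; origin at its underside
- dosing_cup: small steel cup, 58 mm across, 50 mm tall, loose bystander near the front edge; origin at the middle of its underside

How it is judged:
By the outcome, as a careful person would: the job done as asked, in the order asked, and still so for the second after the job is handed in, with the robot touching nothing.
It also fails if it takes over 54 s, if anything falls off the work surface, if the arm or the gripper's body presses on something with over 40 N, if the wrist force passes 120 N, or if a joint passes its speed limit or range.

### The arm

A 6-joint arm with a two-finger parallel gripper is mounted at the origin on a cart in front of the work surface, level with it; the furniture and walls round the work are solid. World frame = base frame: x ahead of the robot, y to its left, z up, the work surface at z = 0. Lengths are in mm, angles in rad, forces in N, time in s.
With the tool pointing down it reaches from about 325 to 900 mm from the base axis. Payload 6.1 kg.
Tool frame: the origin (TCP) lies at the very end of the fingers, on their centre line; the grasp point (between the pads) lies 19 mm behind it; z points along the fingers, y is the line along which they close (so a half turn about z gives the same grasp; the last joint's range is limited). The gripper opens to 85 mm and grips with 20 to 120 N. Pads are 22 mm wide; open, the fingers measure 114 mm over their backs; the gripper's body (76 mm by 85 mm) begins 54 mm behind the grasp point. The pads swing forward as they close: fully open they stand 13 mm farther back than shut.
Start: joints at [1.186, 0.22, 1.526, -0, 1.395, -0.126], TCP at [159.949, 604.179, 231.3] pointing down, gripper open.
Joint ranges: [-2.98, 2.98], [-0.91, 2.08], [0.09, 2.57], [-1.24, 4.39], [0.2, 2.65], [-2.68, 2.68]. Speed limits (rad/s): [2.57, 2.57, 3.01, 3.14, 3.14, 3.14].

### API

Orientations are given as a unit quaternion [w, x, y, z].
In Python, from rig import arm, snapshot, ticket, search_frame gives the robot as it stands. The module is installed in compiled form; this text tells all that it offers.
- The arm moves only by the shell command python3 -m jog 'ROWS' [FORCE]. ROWS is JSON, a list of rows, each an object with "hand": the opening, from 0 (shut) to 1 (fully open); "slide": the shift along the tool's x, y, z in m, a list of three; "twist": the turn about the tool's z in degrees. In form: [{"hand": hand, "slide": [x, y, z], "twist": twist}, ...]. A call has exactly 5 rows; each row shifts and turns the commanded pose from where the row before left it, along the tool's axes as they then stand; what a row does not reach is not made up. A row lasts 1/12 s, in which the tool goes at most 41.7 mm and 7.16 degrees, less where a joint would pass 70% of its speed; a pose out of reach is approached as far as the arm can. A call is refused whole if a number of a shift passes 0.0417 or a number of a turn 7.16, either way. A call with a gripper value outside its range is refused whole. The fingers move at their own pace and stop on an object; FORCE is the grip in N (left out, the last holds). Time passes only in rows, so rows that do not move let the fingers close, or fill a call up. It gives the time, the measured TCP pose, the force, the opening and the grip force at its end, in the units of the state.
- arm.get_state(): the state, without advancing time (a new reading comes with each control period).
- snapshot(name): name is "scene" or "top"; returns a dict with "img" (384x512x3 uint8, red, green, blue), "fx", "fy", "cx", "cy" (pixels), "view" (4x4, takes a point from world to camera coordinates). Camera axes: x right, y down, z forward; pixel columns grow to the right and rows downward; lengths in mm; the calibration is good to about 2 mm. A picture is of the moment at which its call begins. There is no depth.
- ticket.close_job(): hands the job in; it is judged then, once.
Trained networks look in the newest picture that a camera, given by its name, has taken for a name from the list of things; names that differ only in an ending like _2 or _b are one class to them, and where a whole thing is asked for, a point or a joint stands for the part that bears it (a point fixed in the world has none). Each returns a list of dicts, best first, with "conf" (0 to 1); they miss things now and then, are a little off and sometimes report something else, mostly with a low value. They report only what shows in the picture. A call takes as long as a camera call.
- search_frame(name, camera): "location" ([x, y, z] in mm, in the coordinates of the camera as it stood for that picture, good to about 4 mm: the middle of the surface that is visible of it).
The state is a dict: "t": time; "joint_positions": joint angles; "dq": joint speeds; "joint_efforts": joint torques, N m; "tcp_pos": TCP position; "eef_rot": TCP orientation; "contact_force": force on the tool from outside, world axes, zero at the start; "wrist_torque": the same for the moment, N m; "grip_width": finger opening in mm; "grasp_force": force on a finger pad.
Only numpy, scipy, OpenCV 4.12 (cv2) and the standard library are available. Lean on these libraries where they do the work, as an engineer would, in place of code of your own. Each camera call takes 0.05 s, during which the arm holds its last target. There are 200 camera calls.

## Working session

There is one attempt and no reset: what is moved stays moved. The work goes in short steps, Python scripts to look and compute and a shell command to move; the robot and the scene stay as the last step left them, time stands still between calls to the robot, and variables do not carry over. Pictures are saved under pics/ and viewed, at most 12 in all, crops included, and the job is handed in when it is done.

```bash
mkdir -p pics; cat > h.py <<'E'
import numpy as np, cv2
from rig import arm, snapshot, ticket, search_frame
def look(cam,names):
    s=snapshot(cam); V=np.array(s["view"]); Vi=np.linalg.inv(V)
    for n in names:
        for d in search_frame(n,cam)[:2]:
            p=Vi@np.r_[d["location"],1]; c=d["location"]
            print(cam,n,round(d["conf"],2),p[:3].round(1),"px",round(s["fx"]*c[0]/c[2]+s["cx"]),round(s["fy"]*c[1]/c[2]+s["cy"]))
    return s
def ray(s,u,v,z):
    Vi=np.linalg.inv(np.array(s["view"])); d=Vi[:3,:3]@[(u-s["cx"])/s["fx"],(v-s["cy"])/s["fy"],1]; o=Vi[:3,3]
    return o+d*(z-o[2])/d[2]
def save(s,n): cv2.imwrite("pics/"+n,cv2.cvtColor(s["img"],cv2.COLOR_RGB2BGR))
E
python3 - <<'E'
from h import *
N=["pitcher","pitcher_handle","warmer","key_orange_face","key_white_face","cocoa_shaker","cup_a","dosing_cup","plate","deck_lip"]
for c in ["scene","top"]:
    s=look(c,N); save(s,c+"0.png"); print(np.array(s["view"]).round(3).tolist(),s["fx"],s["cx"],s["cy"])
print(arm.get_state())
E
```

```text
scene pitcher 0.56 [470.8 270.2  79.3] px 180 171
scene pitcher_handle 0.6 [471.9 266.7  82.3] px 182 170
scene pitcher_handle 0.34 [ 524.2 -129.5   52.2] px 306 206
scene warmer 0.93 [557.4 -80.4  80.5] px 296 188
scene key_orange_face 0.59 [522.  -93.6  54.6] px 294 202
scene cocoa_shaker 0.59 [ 483.4 -316.9   69.5] px 368 227
scene cup_a 0.95 [354.1 154.9  31.9] px 187 211
scene dosing_cup 0.69 [ 324.2 -153.3   31.1] px 279 251
scene dosing_cup 0.39 [474.9 266.7  77.4] px 182 171
scene plate 0.63 [560.2 -85.2  83.6] px 298 187
scene deck_lip 0.78 [559.5 -77.1  86.1] px 295 186
[[0.509, -0.861, 0.017, -243.196], [-0.395, -0.25, -0.884, 271.06], [0.765, 0.443, -0.467, 909.849], [0.0, 0.0, 0.0, 1.0]] 441.9895432016851 257.17656366215095 187.7768967908097
top pitcher 0.87 [471.9 322.4  46.5] px 153 209
top pitcher_handle 0.56 [470.7 320.2  40.8] px 154 210
top pitcher_handle 0.21 [620.3 -57.1  86.4] px 277 156
top warmer 0.94 [617.5 -58.4  81.1] px 277 157
top key_orange_face 0.62 [524.7 -90.4  55.1] px 288 188
top key_orange_face 0.55 [615.8 -55.   80.2] px 276 158
top key_white_face
[... 553 characters left out ...]
y([ 1.18590495e+00,  2.20389133e-01,  1.52649489e+00,  2.86358771e-06,
        1.39468762e+00, -1.26085771e-01]), 'dq': array([-1.03890434e-03,  2.22309390e-03, -8.54949845e-05, -4.63317411e-04,
        2.01370207e-04, -1.12376364e-03]), 'joint_efforts': array([ 1.08949189e-03, -4.96866524e+01, -3.89734268e+01, -2.11051492e-04,
        9.80111763e-04, -3.40949391e-06]), 'tcp_pos': array([159.94805044, 604.18685617, 231.30908576]), 'eef_rot': array([1.29021699e-06, 1.29042210e-01, 9.91639102e-01, 1.05175953e-05]), 'contact_force': array([ 0.29288521,  0.09677676, -0.36015188]), 'wrist_torque': array([ 0.01795656, -0.01087439, -0.02996318]), 'grasp_force': 0.0, 'grip_width': 85.30225270163224}
```

View pics/scene0.png

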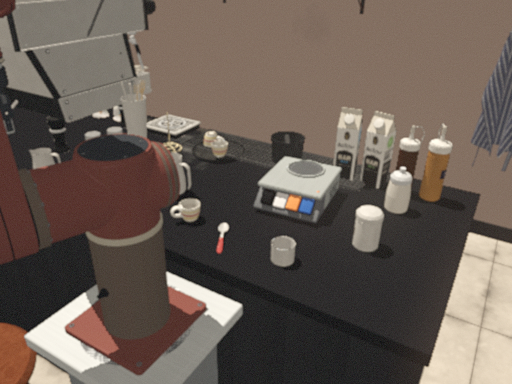

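View pics/top0.png

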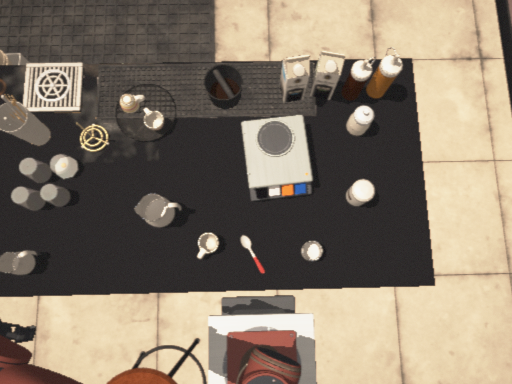

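The pitcher shows at about (155,209) in the top view, with its handle to the right (177,206). The warmer is at (277,157), slightly turned, and the shaker at (361,192). I'll zoom in next.

```bash
python3 - <<'E'
from h import *
t=cv2.imread("pics/top0.png"); s=cv2.imread("pics/scene0.png")
def c(i,x,y,w,h,k): return cv2.resize(i[y:y+h,x:x+w],(w*k,h*k),interpolation=cv2.INTER_CUBIC)
o=np.zeros((600,800,3),np.uint8)
o[:300,:400]=c(t,130,185,50,50,6)[:300,:300].copy() if 0 else cv2.resize(c(t,128,183,60,45,6),(400,300))
o[:300,400:]=cv2.resize(t[110:200,232:322],(400,300),interpolation=cv2.INTER_CUBIC)
o[300:,:400]=cv2.resize(s[135:210,140:240],(400,300),interpolation=cv2.INTER_CUBIC)
o[300:,400:]=cv2.resize(s[150:225,250:350],(400,300),interpolation=cv2.INTER_CUBIC)
cv2.imwrite("pics/crop1.png",o)
E
```

```text
(no output)
```

View pics/crop1.png

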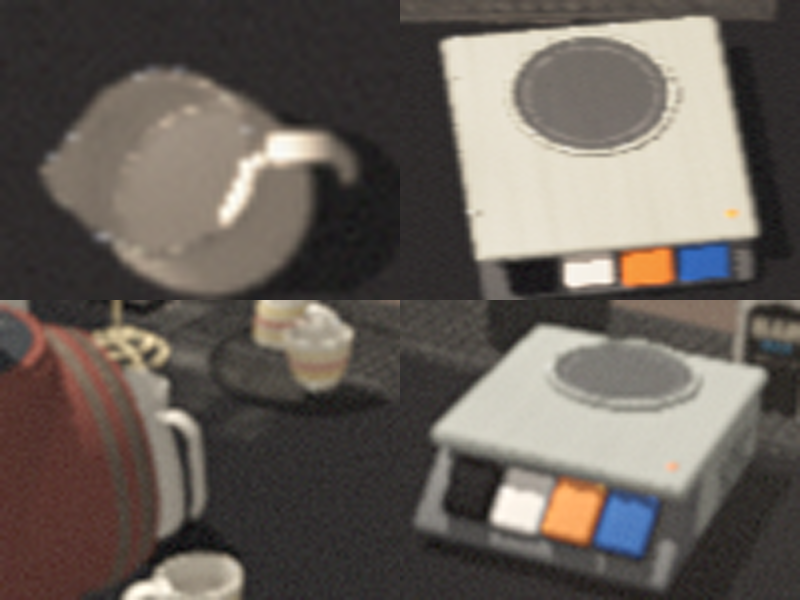

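The crop shows the pitcher spout at top-view pixel (134,209) and the handle strap at about (170–180,206). The deck corners and the plate ellipse are clear, and the white key is down.

```bash
cat >> h.py <<'E'
def fwd(s,p):
    c=np.array(s["view"])@np.r_[p,1]; return np.array([s["fx"]*c[0]/c[2]+s["cx"],s["fy"]*c[1]/c[2]+s["cy"]])
E
python3 - <<'E'
from h import *
s=snapshot("top"); c=snapshot("scene")
print("cam",np.linalg.inv(s["view"])[:3,3],np.linalg.inv(c["view"])[:3,3])
W=lambda u,v:(232+u/4.444-.4,110+v/3.333-.4)
K=[ray(s,*W(*p),84) for p in [(443,42),(717,18),(757,235),(478,260)]]
for k in K: print("deck",k.round(1))
print("plate top",ray(s,*W(591,95),89).round(1))
S=lambda u,v:(250+u/4-.4,150+v/4-.4)
print("plate scene",ray(c,*S(626,-225+0) if 0 else S(226,375-300),89).round(1))
for p in [(143,26),(367,73),(278,194),(34,136)]: print("deck scene",ray(c,*S(*p),84).round(1))
P=lambda u,v:(128+u/6.667-.4,183+v/6.667-.4)
print("spout",ray(s,*P(42,172),119).round(1))
for p in [(270,148),(310,145),(345,158),(355,182)]: print("handle",ray(s,*P(*p),100).round(1),ray(s,*P(*p),88).round(1))
for p in [(310,220),(285,265),(215,293),(150,280)]: print("foot",ray(s,*P(*p),0).round(1),ray(s,*P(*p),20).round(1))
for p in [(75,125),(120,85),(185,68),(235,95)]: print("rim",ray(s,*P(*p),119).round(1))
H=lambda u,v:(140+u/4-.4,135+v/4-.4)
# scene handle outer edge & foot right edge
for q in [(200,140),(190,120)]:
  for z in (70,88): print("scene handle",q,ray(c,*H(*q),z).round(1))
print("scene body foot", ray(c,*H(185,230),5).round(1))
E
```

```text
cam [ 261.40710861   19.24797049 1360.97708771] [-465.39715871 -544.91264965  668.51937456]
deck [ 725.3 -230.2   84. ]
deck [ 744.9 -424.    84. ]
deck [ 536.9 -433.4   84. ]
deck [ 518.1 -242.    84. ]
plate top [ 670.1 -328.6   89. ]
plate scene [675.  -56.6  89. ]
deck scene [733.8  45.4  84. ]
deck scene [ 747.7 -143.9   84. ]
deck scene [ 531.  -163.1   84. ]
deck scene [516.   21.1  84. ]
spout [463.3 361.2 119. ]
handle [474.8 266.9 100. ] [476.8 269.2  88. ]
handle [475.7 249.3 100. ] [477.7 251.5  88. ]
handle [469.6 233.9 100. ] [471.5 235.9  88. ]
handle [458.8 229.4 100. ] [460.7 231.4  88. ]
foot [456.8 267.1   0. ] [453.9 263.5  20. ]
foot [435.7 278.5   0. ] [433.1 274.7  20. ]
foot [423.2 311.2   0. ] [420.8 306.9  20. ]
foot [430.1 341.8   0. ] [427.6 337.   20. ]
rim [483.6 347.6 119. ]
rim [500.8 328.7 119. ]
rim [507.7 300.6 119. ]
rim [495.2 278.7 119. ]
scene handle (200, 140) [506.8 264.   70. ]
scene handle (200, 140) [477.5 239.6  88. ]
scene handle (190, 120) [531.8 293.8  70. ]
scene handle (190, 120) [501.8 268.6  88. ]
scene body foot [476.8 259.6   5. ]
```

```bash
python3 - <<'E'
from h import *
from scipy.optimize import least_squares
s=snapshot("top"); c=snapshot("scene")
W=lambda u,v:(232+(u-400)/4.444-.4,110+v/3.333-.4); S=lambda u,v:(250+(u-400)/4-.4,150+(v-300)/4-.4)
B=[(117,97,84),(117,-97,84),(-98,-97,84),(-98,97,84),(48,0,90)]
B2=[(48+59*np.cos(a),59*np.sin(a),90) for a in (0,np.pi/2,np.pi,-np.pi/2)]
# orange/blue face colour centroids
def cen(i,f):
    m=f(i.astype(int)); n,l,st,ce=cv2.connectedComponentsWithStats(m.astype(np.uint8)); 
    return [(ce[k].round(1),st[k][4]) for k in np.argsort(-st[1:,4])[:3]+1]
for n,im in (("top",s),("scene",c)):
    print(n,"orange",cen(im["img"],lambda i:(i[...,0]>170)&(i[...,2]<90)),"blue",cen(im["img"],lambda i:(i[...,2]>120)&(i[...,0]<80)))
T=[W(443,42),W(717,18),W(757,235),W(478,260),W(591,95)]
C=[S(543,326),S(767,373),S(678,494),S(434,436),S(626,375)]
def tr(p,q): x,y,a=p; return np.array([x+np.cos(a)*q[0]-np.sin(a)*q[1],y+np.sin(a)*q[0]+np.cos(a)*q[1],q[2]])
for lab,use in (("top",[(s,T)]),("scene",[(c,C)]),("both",[(s,T),(c,C)])):
    f=lambda p:np.concatenate([fwd(i,tr(p,q))-k for i,L in use for q,k in zip(B,L)])
    r=least_squares(f,[620,-58,.08],loss="soft_l1"); print(lab,r.x.round(3),f(r.x).round(1))
p=r.x
for n,q in (("plate",(48,0,86)),("handle target",(48-65,0,174)),("orange",(-109,-20,54)),("lip",(-98,0,84))):
    print(n,tr(p,q).round(1),fwd(s,tr(p,q)).round(1),fwd(c,tr(p,q)).round(1))
t=s["img"][...,::-1].copy(); k=c["img"][...,::-1].copy()
P=[469,311,.1]; 
outs=[]
for im,view,(x,y,w,h) in ((s,t,(128,180,60,45)),(c,k,(140,130,100,75))):
    z=7 if im is s else 4; o=cv2.resize(view[y:y+h,x:x+w],(w*z,h*z),interpolation=cv2.INTER_CUBIC)
    pts=[(0,r*1.) for r in ()]
    def d(q,col):
        u=(fwd(im,tr(P,q))+.5-[x,y])*z; cv2.circle(o,tuple(int(a) for a in u),2,col,-1)
    for a in np.arange(0,6.28,.2): d((46*np.cos(a),46*np.sin(a),3),(0,255,0)); d((38*np.cos(a),38*np.sin(a),119),(0,255,255))
    for zz in range(40,104,8): d((0,-65,zz),(0,0,255))
    d((0,49.5,119),(255,0,255)); outs.append(cv2.resize(o,(400,300)))
cv2.imwrite("pics/ov1.png",np.hstack(outs))
for q in [(295,101),(223,98)]: print("back obj",ray(s,*q,0).round(0))
E
```

```text
top orange [(array([266.4, 337.5]), np.int32(653)), (array([287.1, 189.7]), np.int32(114)), (array([258.9, 265.4]), np.int32(57))] blue [(array([300. , 188.5]), np.int32(101))]
scene orange [(array([293.8, 202.7]), np.int32(44)), (array([219.6, 250. ]), np.int32(11)), (array([221.8, 242.2]), np.int32(8))] blue [(array([306.4, 206.2]), np.int32(104))]
top [ 6.2802e+02 -5.7700e+01  9.4000e-02] [-0.5 -1.3 -0.1 -0.9  0.8  1.1 -0.4  0.9  0.2 -0.1]
scene [ 6.23401e+02 -6.05940e+01  8.10000e-02] [-0.3  0.2  1.2  0.3  1.1 -0.2 -1.8 -0.9 -0.5  0.2]
both [ 6.27125e+02 -5.83830e+01  8.90000e-02] [-0.1 -1.2  0.4 -0.5  0.9  1.5 -0.4  1.1  0.5  0.2 -0.7 -0.3  0.7 -0.5
  1.3 -1.  -1.7 -1.4 -0.7 -0.5]
plate [674.9 -54.1  86. ] [275.1 138.7] [305.3 169.1]
handle target [610.2 -59.9 174. ] [279.3 150.8] [299.6 150. ]
orange [520.3 -88.   54. ] [287.2 190. ] [292.1 202. ]
lip [529.5 -67.1  84. ] [280.9 185.2] [287.5 189.4]
back obj [ 833. -130.    0.]
back obj [848. 110.   0.]
```

View pics/ov1.png

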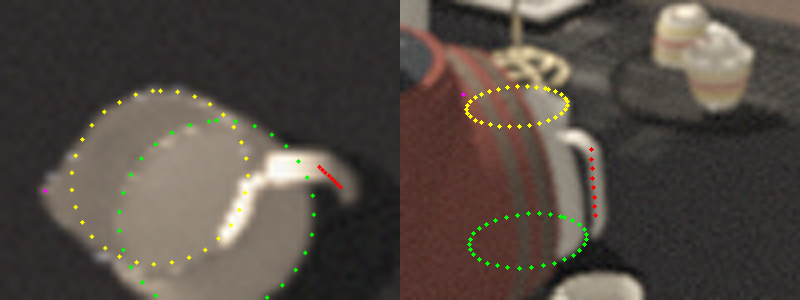

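```bash
J="python3 -m jog"
$J '[{"hand":1,"slide":[-0.033,-0.022,0],"twist":0},{"hand":1,"slide":[-0.033,-0.022,0],"twist":0},{"hand":1,"slide":[-0.033,-0.022,0],"twist":0},{"hand":1,"slide":[-0.033,-0.022,0],"twist":0},{"hand":1,"slide":[-0.033,-0.022,0],"twist":0}]' 120 >/dev/null
$J '[{"hand":1,"slide":[-0.033,-0.022,0],"twist":0},{"hand":1,"slide":[-0.033,-0.022,0],"twist":0},{"hand":1,"slide":[-0.033,-0.022,0],"twist":0},{"hand":1,"slide":[-0.033,-0.022,0],"twist":0},{"hand":1,"slide":[-0.033,-0.022,0],"twist":0}]' >/dev/null
$J '[{"hand":1,"slide":[-0.033,-0.022,0],"twist":0},{"hand":1,"slide":[-0.033,-0.022,0],"twist":0},{"hand":1,"slide":[0,0,0.01],"twist":7},{"hand":1,"slide":[0,0,0.01],"twist":7},{"hand":1,"slide":[0,0,0.01],"twist":7}]' >/dev/null
$J '[{"hand":1,"slide":[0,0,0.01],"twist":7},{"hand":1,"slide":[0,0,0.01],"twist":7},{"hand":1,"slide":[0,0,0.01],"twist":7},{"hand":1,"slide":[0,0,0],"twist":7},{"hand":1,"slide":[0,0,0],"twist":7}]' >/dev/null
$J '[{"hand":1,"slide":[0,0,0],"twist":7},{"hand":1,"slide":[0,0,0],"twist":6.5},{"hand":1,"slide":[0,0,0],"twist":0},{"hand":1,"slide":[0,0,0],"twist":0},{"hand":1,"slide":[0,0,0],"twist":0}]'
cat >> h.py <<'E'
from scipy.spatial.transform import Rotation as Ro
def need(x,y,z,ang):  # target tcp, tool-y angle
    s=arm.get_state(); w,a,b,c=s["eef_rot"]; R=Ro.from_quat([a,b,c,w]).as_matrix()
    cur=np.arctan2(R[1,1],R[0,1]); d=-np.degrees((ang-cur+np.pi)%(2*np.pi)-np.pi)
    print("t",round(s["t"],2),"tcp",s["tcp_pos"].round(1),"F",s["contact_force"].round(1),"grip",round(s["grip_width"],1),round(s["grasp_force"]),"tooly",round(cur,3),"z",R[:,2].round(3),"| slide mm",(R.T@(np.array([x,y,z])-s["tcp_pos"])).round(1),"twist",d.round(1))
E
python3 - <<'E'
from h import *
need(476,246,69,.1)
s=look("top",["pitcher"]); t=s["img"][...,::-1]; cv2.imwrite("pics/a2.png",cv2.resize(t[150:270,110:270],(800,600)))
E
```

```text
t: 3.38
tcp_pos: [475.2, 247.6, 171.4]
eef_rot: [0.0, 0.67, 0.742, 0.0]
contact_force: [-0.1, -0.1, -0.6]
grip_width: 85.8
grasp_force: 0.0
t 3.38 tcp [475.2 247.6 171.4] F [-0.1 -0.1 -0.6] grip 85.8 0 tooly 0.102 z [ 0.  0. -1.] | slide mm [ -1.7   0.6 102.4] twist 0.1
top pitcher 0.87 [462.4 344.6  33.1] px 147 213
```

View pics/a2.png

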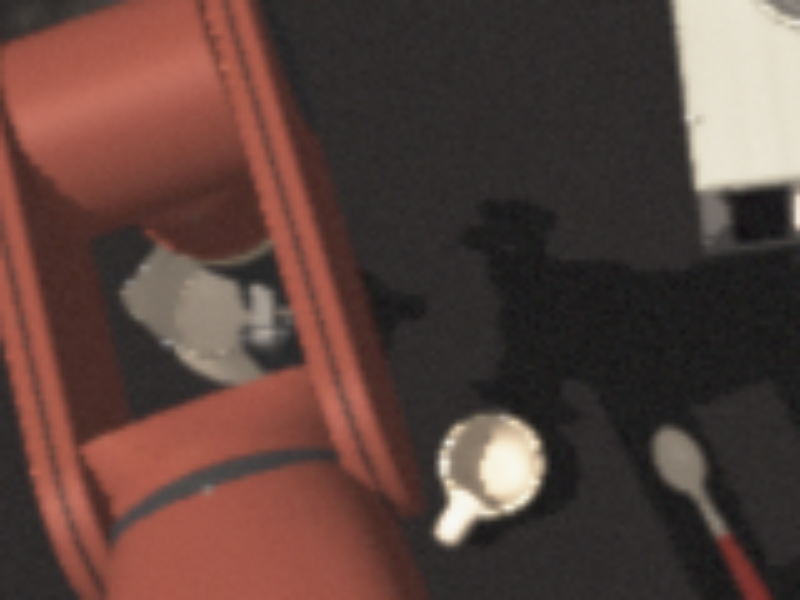

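The arm hides the handle from the top camera, so I'll use the scene camera for the check.

```bash
python3 - <<'E'
from h import *
s=look("scene",["pitcher","pitcher_handle"]); v=s["img"][...,::-1]; x,y=125,95
o=cv2.resize(v[y:y+105,x:x+140],(800,600),interpolation=cv2.INTER_CUBIC); k=800/140
for p,c in (((476,246,88),(0,0,255)),((476,246,40),(0,0,255)),((475,248,171),(0,255,0)),((469,311,119),(0,255,255))):
    u=(fwd(s,p)+.5-[x,y])*k; cv2.circle(o,tuple(int(a) for a in u),3,c,-1)
for a in np.arange(0,6.28,.2):
  for r,z,c in ((46,3,(0,255,0)),(38,119,(0,255,255))):
    u=(fwd(s,(469+r*np.cos(a),311+r*np.sin(a),z))+.5-[x,y])*k; cv2.circle(o,tuple(int(a) for a in u),1,c,-1)
cv2.imwrite("pics/a3.png",o)
E
```

```text
scene pitcher 0.74 [519.6 -91.6  50.4] px 293 204
scene pitcher 0.66 [475.5 268.   82.5] px 182 169
scene pitcher_handle 0.58 [475.1 267.   84.7] px 182 169
scene pitcher_handle 0.24 [ 320.6 -157.    32.8] px 280 252
```

View pics/a3.png

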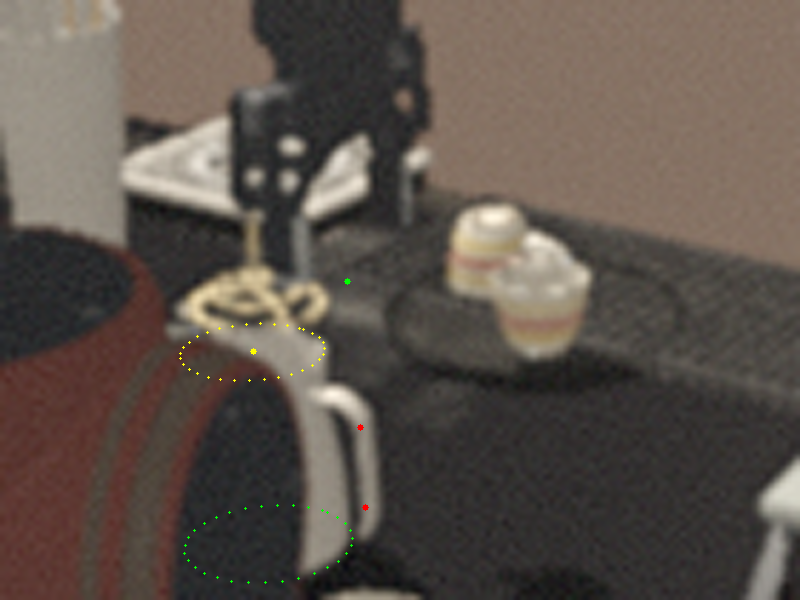

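The strap lies midway between the finger tips. The red mark and the tip mark show the same 6–8 px calibration offset. I'll descend and grip.

```bash
J="python3 -m jog"
$J '[{"hand":1,"slide":[-0.0015,0.0005,0.02],"twist":0},{"hand":1,"slide":[0,0,0.02],"twist":0},{"hand":1,"slide":[0,0,0.015],"twist":0},{"hand":1,"slide":[0,0,0.015],"twist":0},{"hand":1,"slide":[0,0,0.01],"twist":0}]' 
$J '[{"hand":1,"slide":[0,0,0.01],"twist":0},{"hand":1,"slide":[0,0,0.006],"twist":0},{"hand":1,"slide":[0,0,0.006],"twist":0},{"hand":1,"slide":[0,0,0],"twist":0},{"hand":0.5,"slide":[0,0,0],"twist":0}]'
$J '[{"hand":0,"slide":[0,0,0],"twist":0},{"hand":0,"slide":[0,0,0],"twist":0},{"hand":0,"slide":[0,0,0],"twist":0},{"hand":0,"slide":[0,0,0],"twist":0},{"hand":0,"slide":[0,0,0],"twist":0}]' 120
$J '[{"hand":0,"slide":[0,0,0],"twist":0},{"hand":0,"slide":[0,0,0],"twist":0},{"hand":0,"slide":[0,0,0],"twist":0},{"hand":0,"slide":[0,0,0],"twist":0},{"hand":0,"slide":[0,0,0],"twist":0}]' 120
```

```text
t: 4.05
tcp_pos: [475.0, 245.9, 89.7]
eef_rot: [-0.0, 0.671, 0.741, -0.001]
contact_force: [-0.2, -0.7, 0.4]
grip_width: 85.4
grasp_force: 0.0
t: 4.47
tcp_pos: [476.0, 246.2, 69.5]
eef_rot: [0.0, 0.671, 0.741, 0.0]
contact_force: [0.0, 0.1, 0.5]
grip_width: 75.8
grasp_force: 0.0
t: 4.88
tcp_pos: [476.0, 246.2, 69.6]
eef_rot: [0.0, 0.671, 0.741, 0.0]
contact_force: [0.3, -2.8, 1.4]
grip_width: 12.4
grasp_force: 20.2
t: 5.3
tcp_pos: [476.1, 246.2, 69.6]
eef_rot: [0.0, 0.671, 0.741, 0.0]
contact_force: [-1.2, -0.1, 4.1]
grip_width: 9.8
grasp_force: 117.3
```

```bash
J="python3 -m jog"
$J '[{"hand":0,"slide":[0,0,-0.002],"twist":0},{"hand":0,"slide":[0,0,-0.003],"twist":0},{"hand":0,"slide":[0,0,-0.005],"twist":0},{"hand":0,"slide":[0,0,-0.005],"twist":0},{"hand":0,"slide":[0,0,-0.005],"twist":0}]' 120
$J '[{"hand":0,"slide":[0,0,-0.01],"twist":0},{"hand":0,"slide":[0,0,-0.01],"twist":0},{"hand":0,"slide":[0,0,-0.01],"twist":0},{"hand":0,"slide":[0,0,-0.01],"twist":0},{"hand":0,"slide":[0,0,-0.005],"twist":0}]'
python3 - <<'E'
from h import *
print(arm.get_state()["wrist_torque"])
s=look("scene",["pitcher"]); v=s["img"][...,::-1]; x,y=125,75
cv2.imwrite("pics/a4.png",cv2.resize(v[y:y+120,x:x+160],(800,600),interpolation=cv2.INTER_CUBIC))
E
```

```text
t: 5.72
tcp_pos: [475.6, 246.1, 89.4]
eef_rot: [-0.0, 0.671, 0.741, -0.0]
contact_force: [0.3, -0.6, -3.7]
grip_width: 10.4
grasp_force: 116.9
t: 6.13
tcp_pos: [476.9, 246.6, 136.7]
eef_rot: [0.001, 0.671, 0.741, 0.001]
contact_force: [0.2, 0.6, -3.1]
grip_width: 10.2
grasp_force: 117.0
[-0.15740878 -0.06020853  0.00033721]
scene pitcher 0.92 [458.3 278.6 154.3] px 174 149
```

View pics/a4.png

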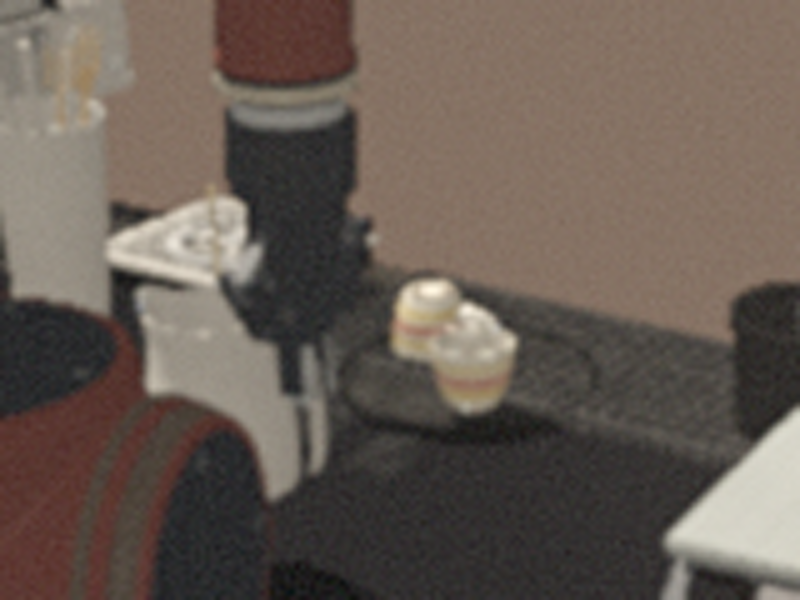

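Lifted, and level as far as the picture shows. I'll raise it further and turn it.

```bash
J="python3 -m jog"
$J '[{"hand":0,"slide":[0,0,-0.012],"twist":0},{"hand":0,"slide":[0,0,-0.018],"twist":0},{"hand":0,"slide":[0,0,-0.02],"twist":0},{"hand":0,"slide":[0,0,-0.02],"twist":0},{"hand":0,"slide":[0,0,-0.012],"twist":0}]' >/dev/null
$J '[{"hand":0,"slide":[0,0,0],"twist":2},{"hand":0,"slide":[0,0,0],"twist":4},{"hand":0,"slide":[0,0,0],"twist":5},{"hand":0,"slide":[0,0,0],"twist":5},{"hand":0,"slide":[0,0,0],"twist":5}]' >/dev/null
$J '[{"hand":0,"slide":[0,0,0],"twist":5},{"hand":0,"slide":[0,0,0],"twist":5},{"hand":0,"slide":[0,0,0],"twist":5},{"hand":0,"slide":[0,0,0],"twist":5},{"hand":0,"slide":[0,0,0],"twist":5}]' >/dev/null
$J '[{"hand":0,"slide":[0,0,0],"twist":5},{"hand":0,"slide":[0,0,0],"twist":5},{"hand":0,"slide":[0,0,0],"twist":5},{"hand":0,"slide":[0,0,0],"twist":5},{"hand":0,"slide":[0,0,0],"twist":5}]' >/dev/null
$J '[{"hand":0,"slide":[0,0,0],"twist":5},{"hand":0,"slide":[0,0,0],"twist":5},{"hand":0,"slide":[0,0,0],"twist":5},{"hand":0,"slide":[0,0,0],"twist":3},{"hand":0,"slide":[0,0,0],"twist":1.8}]' 
python3 - <<'E'
from h import *
need(609.2,-59.7,220,.087-np.pi/2); print(arm.get_state()["wrist_torque"])
E
```

```text
t: 8.32
tcp_pos: [475.3, 246.1, 215.9]
eef_rot: [0.0, 0.999, 0.041, -0.001]
contact_force: [0.5, -0.8, -3.0]
grip_width: 10.1
grasp_force: 117.2
t 8.32 tcp [475.3 246.1 215.9] F [ 0.5 -0.8 -3. ] grip 10.1 117 tooly -1.489 z [-0.002 -0.    -1.   ] | slide mm [108.4 315.7  -4.3] twist -0.3
[0.01251017 0.21053862 0.04785521]
```

```bash
J="python3 -m jog"
$J '[{"hand":0,"slide":[0.0034,0.01,0],"twist":0},{"hand":0,"slide":[0.0069,0.02,0],"twist":0},{"hand":0,"slide":[0.0086,0.025,0],"twist":0},{"hand":0,"slide":[0.0086,0.025,0],"twist":0},{"hand":0,"slide":[0.0086,0.025,0],"twist":0}]' >/dev/null
$J '[{"hand":0,"slide":[0.0086,0.025,0],"twist":0},{"hand":0,"slide":[0.0086,0.025,0],"twist":0},{"hand":0,"slide":[0.0086,0.025,0],"twist":0},{"hand":0,"slide":[0.0086,0.025,0],"twist":0},{"hand":0,"slide":[0.0086,0.025,0],"twist":0}]' >/dev/null
$J '[{"hand":0,"slide":[0.0086,0.025,0],"twist":0},{"hand":0,"slide":[0.0086,0.025,0],"twist":0},{"hand":0,"slide":[0.006,0.018,0],"twist":0},{"hand":0,"slide":[0.004,0.012,0],"twist":0},{"hand":0,"slide":[0.002,0.006,0],"twist":0}]' >/dev/null
$J '[{"hand":0,"slide":[0,0,0.005],"twist":0},{"hand":0,"slide":[0,0,0.01],"twist":0},{"hand":0,"slide":[0,0,0.01],"twist":0},{"hand":0,"slide":[0,0,0.005],"twist":0},{"hand":0,"slide":[0,0,0],"twist":0}]' 
python3 - <<'E'
from h import *
need(609.2,-59.7,155.6,.087-np.pi/2); print(arm.get_state()["wrist_torque"])
o=[]
k=0
for cam,(x,y,w,h) in (("scene",(255,100,100,110)),("top",(225,85,100,110))):
    s=look(cam,["pitcher"]); v=s["img"][...,::-1]; o.append(cv2.resize(v[y:y+h,x:x+w],(400,440),interpolation=cv2.INTER_CUBIC))
    a=.087; ax=np.array([np.cos(a),np.sin(a)]); st=arm.get_state()["tcp_pos"]; ctr=st[:2]+65*ax; zb=st[2]-69.6
    def d(p,c): cv2.circle(o[-1],tuple(int(q) for q in (fwd(s,p)+.5-[x,y])*4),1,c,-1)
    for t in np.arange(0,6.28,.15):
        e=np.array([np.cos(t),np.sin(t)])
        d((*(ctr+46*e),zb+3),(0,255,0)); d((*(ctr+38*e),zb+119),(0,255,255)); d((*(np.array([674,-54])+59*e),90),(255,0,255))
cv2.imwrite("pics/a5.png",np.hstack(o))
E
```

```text
t: 9.98
tcp_pos: [608.8, -58.1, 183.4]
eef_rot: [-0.001, 0.999, 0.043, -0.002]
contact_force: [0.1, 0.6, -3.6]
grip_width: 10.0
grasp_force: 117.2
t 9.98 tcp [608.8 -58.1 183.4] F [ 0.1  0.6 -3.6] grip 10.0 117 tooly -1.484 z [-0.005  0.001 -1.   ] | slide mm [ 0.4  1.7 27.8] twist -0.0
[-0.02515867  0.23404716  0.05396763]
scene pitcher 0.93 [640.4 -74.9 162.8] px 309 151
scene pitcher 0.62 [ 322.7 -153.8   32.6] px 279 251
top pitcher 0.27 [630.8 -94.   86.1] px 289 152
```

View pics/a5.png

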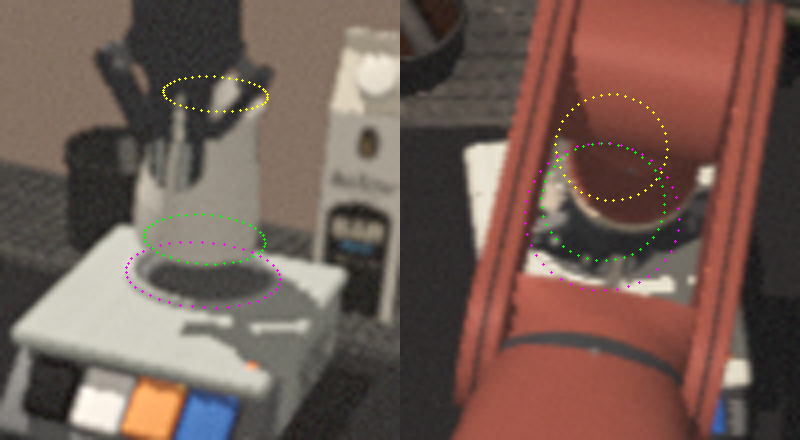

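The pitcher hangs level above the plate. Its foot shows at crop columns 133–258 against 144–266 predicted, so it is about 2 px too far left. I'll check that on pixel profiles.

```bash
python3 - <<'E'
from h import *
s=snapshot("scene"); g=cv2.cvtColor(s["img"],cv2.COLOR_RGB2GRAY).astype(float)
st=arm.get_state()["tcp_pos"]; a=.087; ax=np.array([np.cos(a),np.sin(a)]); c=st[:2]+65*ax; zb=st[2]-69.6
for z in (10,40,60,85):
    u,v=fwd(s,(*c,zb+z)); r=int(round(v)); print("z",z,"pred axis col",u.round(1),"row",r); x0=int(u)-22
    print(x0,g[r-1:r+2,x0:x0+46].mean(0).astype(int).tolist())
u,v=fwd(s,(674,-54,88)); print("plate",u,v)
for r in (166,170,172): print(r,280,g[r,280:332].astype(int).tolist())
E
```

```text
z 10 pred axis col 306.2 row 157
284 [166, 184, 184, 176, 175, 174, 165, 155, 151, 148, 144, 141, 138, 142, 142, 140, 141, 144, 146, 145, 146, 145, 144, 145, 145, 147, 145, 144, 144, 141, 140, 140, 140, 140, 137, 121, 89, 80, 81, 83, 84, 86, 93, 95, 95, 97]
z 40 pred axis col 306.9 row 147
284 [46, 48, 43, 39, 51, 102, 155, 182, 183, 178, 174, 164, 147, 139, 141, 140, 135, 140, 140, 141, 145, 148, 146, 147, 146, 146, 147, 145, 143, 142, 144, 142, 142, 138, 141, 136, 130, 119, 114, 118, 114, 120, 118, 117, 116, 116]
z 60 pred axis col 307.3 row 141
285 [73, 84, 92, 85, 73, 94, 148, 158, 107, 91, 110, 98, 118, 138, 128, 113, 123, 110, 70, 48, 62, 106, 141, 147, 146, 147, 145, 145, 143, 143, 142, 141, 139, 138, 129, 112, 115, 116, 118, 116, 116, 118, 117, 117, 117, 116]
z 85 pred axis col 307.9 row 133
285 [52, 55, 57, 48, 47, 44, 43, 47, 49, 66, 85, 76, 54, 73, 115, 131, 115, 71, 50, 51, 49, 57, 75, 86, 85, 88, 111, 131, 138, 142, 141, 138, 139, 136, 127, 118, 116, 117, 115, 116, 116, 119, 117, 116, 117, 116]
plate 305.1801163424635 168.5666130601658
166 280 [209, 208, 209, 210, 210, 211, 217, 216, 181, 130, 123, 133, 129, 124, 121, 110, 92, 76, 69, 71, 67, 68, 62, 68, 71, 68, 65, 68, 69, 69, 69, 68, 71, 67, 75, 80, 91, 99, 97, 110, 129, 157, 184, 198, 208, 208, 210, 209, 209, 208, 201, 198]
170 280 [209, 209, 209, 210, 210, 208, 197, 182, 182, 184, 165, 147, 128, 112, 85, 65, 66, 72, 72, 67, 68, 69, 66, 71, 67, 67, 70, 65, 69, 63, 67, 70, 68, 66, 65, 64, 64, 67, 66, 67, 68, 71, 84, 102, 112, 116, 119, 124, 147, 182, 205, 211]
172 280 [210, 209, 209, 208, 209, 209, 207, 201, 182, 162, 167, 176, 179, 170, 148, 116, 89, 72, 60, 69, 65, 65, 69, 71, 64, 71, 61, 69, 69, 67, 70, 61, 72, 66, 66, 74, 67, 68, 74, 76, 80, 95, 108, 118, 112, 113, 113, 108, 108, 118, 142, 165]
```

```bash
J="python3 -m jog"
$J '[{"hand":0,"slide":[0.002,0.003,0],"twist":0},{"hand":0,"slide":[0.003,0.003,0.004],"twist":0},{"hand":0,"slide":[0,0,0.006],"twist":0},{"hand":0,"slide":[0,0,0.005],"twist":0},{"hand":0,"slide":[0,0,0],"twist":0}]' 
python3 - <<'E'
from h import *
o=[]
for cam,(x,y,w,h) in (("scene",(275,120,66,73)),("top",(250,110,66,73))):
    s=snapshot(cam); v=s["img"][...,::-1]; o.append(cv2.resize(v[y:y+h,x:x+w],(400,440),interpolation=cv2.INTER_CUBIC)); k=400/66
    a=.087; ax=np.array([np.cos(a),np.sin(a)]); st=arm.get_state()["tcp_pos"]; ctr=st[:2]+65*ax; zb=st[2]-69.6
    def d(p,c): cv2.circle(o[-1],tuple(int(q) for q in (fwd(s,p)+.5-[x,y])*k),1,c,-1)
    for t in np.arange(0,6.28,.15):
        e=np.array([np.cos(t),np.sin(t)])
        d((*(ctr+46*e),zb+1),(0,255,0)); d((*(np.array([676.5,-54])+59*e),90),(255,0,255))
    for q in (20,40,60,80): d((*st[:2],zb+q),(0,0,255))
cv2.imwrite("pics/a6.png",np.hstack(o)); print(st)
E
```

```text
t: 10.65
tcp_pos: [615.0, -64.9, 169.1]
eef_rot: [-0.0, 0.999, 0.042, -0.002]
contact_force: [0.2, 0.5, -3.3]
grip_width: 10.0
grasp_force: 117.2
[615.51978113 -64.91830553 170.38430615]
```

View pics/a6.png

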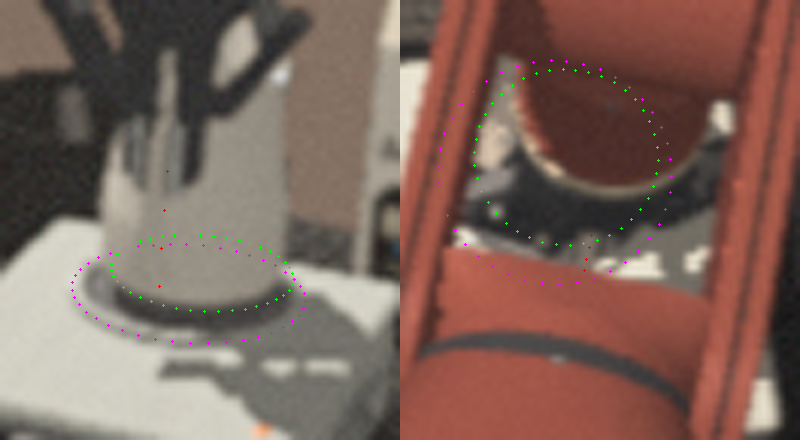

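The plate rim matches the magenta ring. The foot's front edge lies at about (200,305) in the crop, slightly behind and to the right of centred. In the top view the pitcher rim arc shows, with its front at (620,192) and sides at (515,85) and (712,105). I'll check the numbers from both.

```bash
python3 - <<'E'
from h import *
st=arm.get_state()["tcp_pos"]; zb=st[2]-69.6; print(st.round(1),zb)
s=snapshot("top"); k=400/66
P=lambda u,v:(250+(u-400)/k-.5,110+v/k-.5)
f=ray(s,*P(620,194),zb+120); l=ray(s,*P(513,90),zb+120); r=ray(s,*P(714,105),zb+120)
print("rim front",f.round(1),"left",l.round(1),"right",r.round(1))
print("plate top view",ray(s,232+191/4.444-.4,110+95/3.333-.4,90).round(1))
c=snapshot("scene"); Q=lambda u,v:(275+u/k-.5,120+v/k-.5)
print("scene plate",ray(c,*Q(190,294),90).round(1),"foot front bottom",ray(c,*Q(200,306),zb).round(1),"pred foot bottom",ray(c,*Q(202,311),zb).round(1))
print("foot left/right",ray(c,*Q(104,270),zb).round(1),ray(c,*Q(287,280),zb).round(1))
g=cv2.cvtColor(c["img"],cv2.COLOR_RGB2GRAY).astype(int)
for x in (303,307,311,315): print(x,160,g[160:182,x].tolist())
for x in (299,303,307): print(x,170,(c["img"][160:182,x].mean(1)).astype(int).tolist()[8:])
E
```

```text
[615.5 -64.9 170.4] 100.78430614850672
rim front [622.6 -75.5 220.8] left [673.  -28.6 220.8] right [ 663.9 -119.9  220.8]
plate top view [675.6 -52.5  90. ]
scene plate [674.8 -55.7  90. ] foot front bottom [643.6 -74.9 100.8] pred foot bottom [638.9 -78.2 100.8]
foot left/right [656.  -15.8 100.8] [695.2 -99.2 100.8]
303 160 [147, 141, 143, 144, 148, 145, 141, 147, 141, 112, 78, 71, 65, 62, 113, 172, 155, 149, 186, 169, 126, 103]
307 160 [146, 146, 146, 143, 146, 145, 148, 146, 144, 119, 90, 67, 67, 61, 93, 137, 130, 143, 184, 165, 122, 106]
311 160 [147, 144, 146, 144, 146, 144, 146, 148, 146, 122, 82, 67, 68, 68, 77, 99, 113, 142, 199, 206, 168, 117]
315 160 [144, 143, 144, 140, 139, 142, 140, 143, 127, 96, 70, 69, 63, 66, 90, 114, 119, 113, 118, 128, 122, 112]
299 170 [108, 74, 63, 63, 63, 103, 155, 144, 143, 185, 205, 207, 206, 204]
303 170 [138, 110, 77, 71, 64, 62, 111, 169, 152, 146, 183, 166, 123, 101]
307 170 [141, 118, 89, 66, 66, 60, 92, 135, 128, 140, 181, 161, 120, 104]
```

Relative to the plate in the same image, the foot is centred within about 2–3 mm, and the cream arc in the top view is the wrist ring. I'll shift it slightly and lower it.

```bash
J="python3 -m jog"
$J '[{"hand":0,"slide":[-0.001,-0.002,0],"twist":0},{"hand":0,"slide":[0,0,0.003],"twist":0},{"hand":0,"slide":[0,0,0.003],"twist":0},{"hand":0,"slide":[0,0,0.002],"twist":0},{"hand":0,"slide":[0,0,0.001],"twist":0}]'
$J '[{"hand":0,"slide":[0,0,0.001],"twist":0},{"hand":0,"slide":[0,0,0.0005],"twist":0},{"hand":0,"slide":[0,0,0.0005],"twist":0},{"hand":0,"slide":[0,0,0],"twist":0},{"hand":0,"slide":[0,0,0],"twist":0}]'
python3 -c "
from rig import arm; s=arm.get_state(); print(s['tcp_pos'],s['contact_force'],s['dq'])"
```

```text
t: 11.27
tcp_pos: [614.6, -63.0, 161.7]
eef_rot: [-0.0, 0.999, 0.043, -0.0]
contact_force: [0.3, 0.7, -3.3]
grip_width: 9.8
grasp_force: 117.2
t: 11.68
tcp_pos: [615.0, -63.2, 160.4]
eef_rot: [0.0, 0.999, 0.042, 0.0]
contact_force: [-0.3, -0.2, -4.3]
grip_width: 10.1
grasp_force: 117.2
[614.96341008 -63.16506982 160.35012483] [-0.3088838  -0.24292212 -4.34109302] [ 0.0005885   0.00107933 -0.00035614  0.00011217  0.00037069  0.00062093]
```

```bash
J="python3 -m jog"
$J '[{"hand":0,"slide":[0,0,0.001],"twist":0},{"hand":0,"slide":[0,0,0.001],"twist":0},{"hand":0,"slide":[0,0,0.001],"twist":0},{"hand":0,"slide":[0,0,0],"twist":0},{"hand":0,"slide":[0,0,0],"twist":0}]'
$J '[{"hand":0,"slide":[0,0,0.0005],"twist":0},{"hand":0,"slide":[0,0,0.0005],"twist":0},{"hand":0,"slide":[0,0,0],"twist":0},{"hand":0,"slide":[0,0,0],"twist":0},{"hand":0,"slide":[0,0,0],"twist":0}]'
```

```text
t: 12.1
tcp_pos: [614.8, -63.1, 157.1]
eef_rot: [-0.0, 0.999, 0.042, -0.0]
contact_force: [-0.3, -0.6, -2.4]
grip_width: 10.5
grasp_force: 117.2
t: 12.52
tcp_pos: [615.0, -63.1, 156.5]
eef_rot: [0.0, 0.999, 0.043, 0.0]
contact_force: [-0.1, -0.1, -2.0]
grip_width: 10.1
grasp_force: 117.4
```

```bash
J="python3 -m jog"
$J '[{"hand":0,"slide":[0,0,0.0005],"twist":0},{"hand":0,"slide":[0,0,0],"twist":0},{"hand":0,"slide":[0,0,0],"twist":0},{"hand":0,"slide":[0,0,0],"twist":0},{"hand":0,"slide":[0,0,0],"twist":0}]'
python3 -c "
from rig import arm; s=arm.get_state(); print(s['wrist_torque'])"
$J '[{"hand":0,"slide":[0,0,0.0005],"twist":0},{"hand":0,"slide":[0,0,0],"twist":0},{"hand":0,"slide":[0,0,0],"twist":0},{"hand":0,"slide":[0,0,0],"twist":0},{"hand":0,"slide":[0,0,0],"twist":0}]'
python3 -c "
from rig import arm; s=arm.get_state(); print(s['wrist_torque'])"
```

```text
t: 12.93
tcp_pos: [615.0, -63.1, 156.2]
eef_rot: [0.0, 0.999, 0.043, 0.0]
contact_force: [-4.2, 1.0, 3.2]
grip_width: 9.9
grasp_force: 118.0
[ 0.13590911  0.55468575 -0.01795682]
t: 13.35
tcp_pos: [615.0, -63.1, 156.0]
eef_rot: [0.0, 0.999, 0.043, 0.0]
contact_force: [-3.3, 1.3, 5.8]
grip_width: 10.0
grasp_force: 118.5
[0.19174153 0.72704265 0.01042548]
```

Contact came at z ≈ 156, which matches the plate height of 155.6 and not the rim. I'll release gently.

```bash
J="python3 -m jog"
$J '[{"hand":0,"slide":[0,0,0],"twist":0},{"hand":0,"slide":[0,0,0],"twist":0},{"hand":0,"slide":[0,0,0],"twist":0},{"hand":0.2,"slide":[0,0,0],"twist":0},{"hand":0.4,"slide":[0,0,0],"twist":0}]' 20
$J '[{"hand":0.6,"slide":[0,0,0],"twist":0},{"hand":0.6,"slide":[0,0,0],"twist":0},{"hand":0.6,"slide":[0,0,0],"twist":0},{"hand":0.6,"slide":[0,0,-0.002],"twist":0},{"hand":0.6,"slide":[0,0,-0.005],"twist":0}]'
$J '[{"hand":0.6,"slide":[0,0,-0.02],"twist":0},{"hand":0.6,"slide":[0,0,-0.02],"twist":0},{"hand":0.6,"slide":[0,0,-0.02],"twist":0},{"hand":0.6,"slide":[0,0,-0.02],"twist":0},{"hand":0.6,"slide":[0,0,-0.02],"twist":0}]'
$J '[{"hand":0,"slide":[-0.03,0,0],"twist":0},{"hand":0,"slide":[-0.03,0,0],"twist":0},{"hand":0,"slide":[-0.04,0,0],"twist":0},{"hand":0,"slide":[-0.03,0.015,0],"twist":0},{"hand":0,"slide":[0,0,0],"twist":0}]'
python3 - <<'E'
from h import *
a=.087; ca,sa=np.cos(a),np.sin(a)
# finger back-edge contact at warmer x=-109+2 -> fc 11 further forward; start 15mm off along key axis
for nm,q in (("hover",(-118-15*.643,-20,54+15*.766)),("touch",(-118,-20,54))):
    print(nm); need(626+ca*q[0]-sa*q[1],-58.5+sa*q[0]+ca*q[1],q[2],a-np.pi/2)
o=[]
s=look("top",["pitcher","key_orange_face","key_white_face"]); o.append(cv2.resize(s["img"][110:183,250:316,::-1],(400,440),interpolation=cv2.INTER_CUBIC))
s=look("scene",["pitcher","key_orange_face","key_white_face"]); o.append(cv2.resize(s["img"][130:203+10,270:336+9,::-1],(400,440),interpolation=cv2.INTER_CUBIC))
k=400/75
for t in np.arange(0,6.28,.15):
    u=(fwd(s,(674.8+59*np.cos(t),-55.7+59*np.sin(t),90))+.5-[270,130])*[k,440/83]; cv2.circle(o[1],tuple(int(q) for q in u),1,(255,0,255),-1)
for p in ((-109,-20,54),(-98,-97,84),(-98,97,84)):
    u=(fwd(s,(626+ca*p[0]-sa*p[1],-58.5+sa*p[0]+ca*p[1],p[2]))+.5-[270,130])*[k,440/83]; cv2.circle(o[1],tuple(int(q) for q in u),2,(0,255,0),-1)
    u=(fwd(s,(626+ca*p[0]-sa*p[1],-58.5+sa*p[0]+ca*p[1],p[2])))
cv2.imwrite("pics/a7.png",np.hstack(o))
E
```

```text
t: 13.77
tcp_pos: [615.5, -63.3, 155.4]
eef_rot: [0.0, 0.999, 0.042, 0.001]
contact_force: [0.3, 0.3, 0.6]
grip_width: 27.7
grasp_force: 0.0
t: 14.18
tcp_pos: [614.4, -63.0, 161.6]
eef_rot: [-0.0, 0.999, 0.042, -0.001]
contact_force: [-0.1, 0.4, -0.7]
grip_width: 51.0
grasp_force: 0.0
t: 14.6
tcp_pos: [615.0, -63.1, 263.9]
eef_rot: [0.0, 0.999, 0.043, 0.0]
contact_force: [0.4, 0.5, -0.5]
grip_width: 51.1
grasp_force: 0.0
t: 15.02
tcp_pos: [482.7, -90.3, 262.5]
eef_rot: [0.001, 0.999, 0.042, -0.001]
contact_force: [0.9, -1.2, -0.5]
grip_width: -0.2
grasp_force: 0.0
hover
t 15.02 tcp [482.7 -90.3 262.5] F [ 0.9 -1.2 -0.5] grip -0.2 0 tooly -1.487 z [-0.002 -0.001 -1.   ] | slide mm [ 18.2   0.5 196.9] twist -0.2
touch
t 15.02 tcp [482.7 -90.3 262.5] F [ 0.9 -1.2 -0.5] grip -0.2 0 tooly -1.487 z [-0.002 -0.001 -1.   ] | slide mm [ 27.9   0.4 208.4] twist -0.2
top pitcher 0.59 [703.1 -38.8 136.7] px 270 124
top pitcher 0.18 [610.9   3.9  86.2] px 257 159
top key_orange_face 0.5 [513.9 -89.1  47.9] px 287 192
top key_white_face 0.44 [519.3 -51.2  41.5] px 275 191
top key_white_face 0.25 [701.9 -39.8 134.5] px 271 125
scene pitcher 0.59 [645.9 -65.8 159.5] px 306 151
scene key_orange_face 0.45 [519.3 -94.6  52.9] px 294 203
scene key_white_face 0.64 [523.  -53.9  47.3] px 282 201
scene key_white_face 0.31 [ 481.1 -317.9   69.8] px 368 227
```

View pics/a7.png

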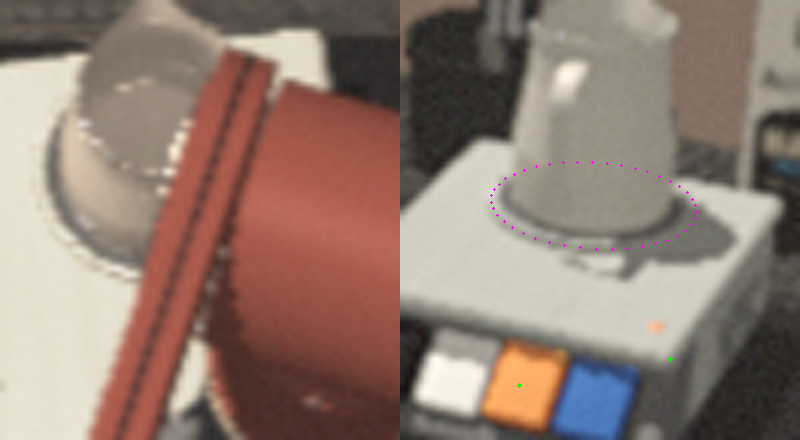

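The pitcher stands upright inside the rim with its handle to the front. The orange key's centre is at about crop (525,387), within 1 px of the prediction. Now I'll move to hover in front of the key with the fingers shut.

```bash
J="python3 -m jog"
$J '[{"hand":0,"slide":[0.014,0.0015,0.03],"twist":0},{"hand":0,"slide":[0,0,0.04],"twist":0},{"hand":0,"slide":[0,0,0.04],"twist":0},{"hand":0,"slide":[0,0,0.04],"twist":0},{"hand":0,"slide":[0,0,0.03],"twist":0}]' >/dev/null
$J '[{"hand":0,"slide":[0,0,0.012],"twist":0},{"hand":0,"slide":[0,0,0.006],"twist":0},{"hand":0,"slide":[0,0,0],"twist":0},{"hand":0,"slide":[0,0,0],"twist":0},{"hand":0,"slide":[0,0,0],"twist":0}]'
python3 - <<'E'
from h import *
a=.087; ca,sa=np.cos(a),np.sin(a)
q=(-122-15*.643,-21,52.3+15*.766); need(626+ca*q[0]-sa*q[1],-58.5+sa*q[0]+ca*q[1],q[2],a-np.pi/2)
for c in ("scene","top"):
    s=snapshot(c); g=s["img"].astype(int); m=(g[...,0]>150)&(g[...,2]<100)&(g[...,1]>70); m[215:]=0; m[:,:280]=0;m[:,310:]=0; y,x=np.nonzero(m[185:215]); print(c,len(x),x.min(),x.max(),y.min()+185,y.max()+185,"tip",fwd(s,arm.get_state()["tcp_pos"]).round(1))
E
```

```text
t: 16.25
tcp_pos: [502.8, -90.0, 66.7]
eef_rot: [0.001, 0.999, 0.043, 0.002]
contact_force: [-0.1, 0.2, 0.8]
grip_width: -0.1
grasp_force: 0.0
t 16.25 tcp [502.8 -90.   66.7] F [-0.1  0.2  0.8] grip -0.1 0 tooly -1.486 z [ 0.004 -0.001 -1.   ] | slide mm [-6.2  0.3  2.9] twist -0.1
scene 85 285 300 196 209 tip [290.1 200.9]
top 25 280 301 186 214 tip [288.4 194.9]
```

```bash
J="python3 -m jog"
$J '[{"hand":0,"slide":[-0.006,0,0.003],"twist":0},{"hand":0,"slide":[0,0,0],"twist":0},{"hand":0,"slide":[0,0,0],"twist":0},{"hand":0,"slide":[0,0,0],"twist":0},{"hand":0,"slide":[0,0,0],"twist":0}]'
$J '[{"hand":0,"slide":[0.0013,0,0.0015],"twist":0},{"hand":0,"slide":[0.0013,0,0.0015],"twist":0},{"hand":0,"slide":[0.0013,0,0.0015],"twist":0},{"hand":0,"slide":[0.0013,0,0.0015],"twist":0},{"hand":0,"slide":[0,0,0],"twist":0}]'
python3 - <<'E'
from h import *
need(626-.9962*122+.0869*21,-58.5-.0869*122-.9962*21,52.3,.087-np.pi/2)
E
```

```text
t: 16.77
tcp_pos: [494.8, -90.0, 61.5]
eef_rot: [0.0, 0.999, 0.042, 0.0]
contact_force: [0.3, 0.6, 0.1]
grip_width: -0.1
grasp_force: 0.0
t: 17.18
tcp_pos: [500.0, -89.4, 54.9]
eef_rot: [-0.0, 0.999, 0.043, -0.0]
contact_force: [-0.8, 0.4, 0.2]
grip_width: 0.4
grasp_force: 0.0
t 17.18 tcp [500.  -89.4  54.9] F [-0.8  0.4  0.2] grip 0.4 0 tooly -1.486 z [-0.001  0.    -1.   ] | slide mm [6.3 1.2 2.5] twist -0.1
```

```bash
J="python3 -m jog"
$J '[{"hand":0,"slide":[0.002,0.001,-0.002],"twist":0},{"hand":0,"slide":[0.0006,0,0.0008],"twist":0},{"hand":0,"slide":[0.0006,0,0.0008],"twist":0},{"hand":0,"slide":[0.0006,0,0.0008],"twist":0},{"hand":0,"slide":[0,0,0],"twist":0}]'
$J '[{"hand":0,"slide":[0.0006,0,0.0007],"twist":0},{"hand":0,"slide":[0.0006,0,0.0007],"twist":0},{"hand":0,"slide":[0.0006,0,0.0007],"twist":0},{"hand":0,"slide":[0,0,0],"twist":0},{"hand":0,"slide":[0,0,0],"twist":0}]'
```

```text
t: 17.6
tcp_pos: [503.8, -90.1, 54.7]
eef_rot: [-0.0, 0.999, 0.043, -0.0]
contact_force: [-0.2, 0.4, -0.0]
grip_width: 0.2
grasp_force: 0.0
t: 18.02
tcp_pos: [505.6, -90.0, 52.7]
eef_rot: [-0.0, 0.999, 0.043, -0.0]
contact_force: [-0.3, 0.1, -0.2]
grip_width: -0.2
grasp_force: 0.0
```

```bash
J="python3 -m jog"
$J '[{"hand":0,"slide":[0.0005,0,0.0006],"twist":0},{"hand":0,"slide":[0.0005,0,0.0006],"twist":0},{"hand":0,"slide":[0.0005,0,0.0006],"twist":0},{"hand":0,"slide":[0.0005,0,0.0006],"twist":0},{"hand":0,"slide":[0.0005,0,0.0006],"twist":0}]'
```

```text
t: 18.43
tcp_pos: [508.1, -89.8, 49.7]
eef_rot: [-0.0, 0.999, 0.043, -0.0]
contact_force: [1.1, -0.0, 0.3]
grip_width: 0.1
grasp_force: 0.0
```

```bash
J="python3 -m jog"
$J '[{"hand":0,"slide":[0.0005,0,0.0006],"twist":0},{"hand":0,"slide":[0.0005,0,0.0006],"twist":0},{"hand":0,"slide":[0.0005,0,0.0006],"twist":0},{"hand":0,"slide":[0.0005,0,0.0006],"twist":0},{"hand":0,"slide":[0.0005,0,0.0006],"twist":0}]'
python3 - <<'E'
from h import *
need(506.3,-90,52.3,.087-np.pi/2)
E
```

```text
t: 18.85
tcp_pos: [510.3, -89.6, 47.2]
eef_rot: [-0.0, 0.999, 0.043, -0.001]
contact_force: [-2.6, -0.5, 5.0]
grip_width: 0.3
grasp_force: 2.9
t 18.85 tcp [510.3 -89.6  47.2] F [-2.6 -0.5  5. ] grip 0.3 3 tooly -1.486 z [-0.001  0.    -1.   ] | slide mm [-4.   0.1 -5.1] twist -0.1
```

```bash
J="python3 -m jog"
$J '[{"hand":0,"slide":[0.00048,0,0.0006],"twist":0},{"hand":0,"slide":[0.00048,0,0.0006],"twist":0},{"hand":0,"slide":[0.00048,0,0.0006],"twist":0},{"hand":0,"slide":[0.00048,0,0.0006],"twist":0},{"hand":0,"slide":[0,0,0],"twist":0}]'
```

```text
t: 19.27
tcp_pos: [512.5, -89.4, 44.4]
eef_rot: [-0.0, 0.999, 0.043, -0.0]
contact_force: [-1.9, 0.3, 1.6]
grip_width: -0.1
grasp_force: 1.3
```

```bash
J="python3 -m jog"
$J '[{"hand":0,"slide":[0.00048,0,0.0006],"twist":0},{"hand":0,"slide":[0.00048,0,0.0006],"twist":0},{"hand":0,"slide":[0.00048,0,0.0006],"twist":0},{"hand":0,"slide":[0,0,0],"twist":0},{"hand":0,"slide":[0,0,0],"twist":0}]'
```

```text
t: 19.68
tcp_pos: [514.0, -89.3, 42.6]
eef_rot: [-0.0, 0.999, 0.043, 0.0]
contact_force: [-2.3, 0.9, 4.2]
grip_width: -0.2
grasp_force: 2.0
```

The force eased, so white has been freed. I'll keep going to the hard stop.

```bash
J="python3 -m jog"
$J '[{"hand":0,"slide":[0.0005,0,0.0006],"twist":0},{"hand":0,"slide":[0.0005,0,0.0006],"twist":0},{"hand":0,"slide":[0.0005,0,0.0006],"twist":0},{"hand":0,"slide":[0,0,0],"twist":0},{"hand":0,"slide":[0,0,0],"twist":0}]'
```

```text
t: 20.1
tcp_pos: [514.7, -89.2, 41.8]
eef_rot: [-0.0, 0.999, 0.043, -0.001]
contact_force: [-10.0, 1.6, 15.3]
grip_width: -0.1
grasp_force: 9.0
```

That gives 18 N along the key's axis at the hard stop. I'll back off along the axis and check.

```bash
J="python3 -m jog"
$J '[{"hand":0,"slide":[-0.001,0,-0.0012],"twist":0},{"hand":0,"slide":[-0.002,0,-0.0024],"twist":0},{"hand":0,"slide":[-0.004,0,-0.005],"twist":0},{"hand":0,"slide":[-0.006,0,-0.007],"twist":0},{"hand":0,"slide":[-0.01,0,-0.012],"twist":0}]'
$J '[{"hand":0,"slide":[-0.01,0,-0.03],"twist":0},{"hand":0,"slide":[-0.01,0,-0.04],"twist":0},{"hand":0,"slide":[-0.02,0.02,-0.03],"twist":0},{"hand":0,"slide":[-0.03,0.02,0],"twist":0},{"hand":0,"slide":[0,0,0],"twist":0}]'
python3 - <<'E'
from h import *
s=look("scene",["pitcher","cup_a","dosing_cup","cocoa_shaker"]); a=s["img"][185:225,255:325,::-1]
b=cv2.imread("pics/scene0.png")[185:225,255:325]
t=look("top",[]); 
o=[cv2.resize(q,(400,228),interpolation=cv2.INTER_CUBIC) for q in (b,a)]
t0=cv2.imread("pics/top0.png"); t1=t["img"][...,::-1]
o2=[cv2.resize(q[110:260,200:390],(400,316),interpolation=cv2.INTER_CUBIC) for q in (t0,t1)]
cv2.imwrite("pics/a8.png",np.vstack([np.hstack(o),np.hstack(o2)]))
E
```

```text
t: 20.52
tcp_pos: [491.6, -91.0, 68.0]
eef_rot: [-0.0, 0.999, 0.043, -0.001]
contact_force: [0.2, -0.9, 0.3]
grip_width: -0.3
grasp_force: 0.0
t: 20.93
tcp_pos: [424.3, -140.1, 171.0]
eef_rot: [0.002, 0.999, 0.042, 0.001]
contact_force: [0.4, -0.2, 0.2]
grip_width: 0.3
grasp_force: 0.0
scene pitcher 0.73 [662.2 -89.5 132.6] px 315 159
scene cup_a 0.8 [353.9 158.   31. ] px 186 211
scene dosing_cup 0.76 [ 323.1 -153.4   33.6] px 279 250
scene cocoa_shaker 0.88 [ 480.8 -319.    68.7] px 368 228
```

View pics/a8.png

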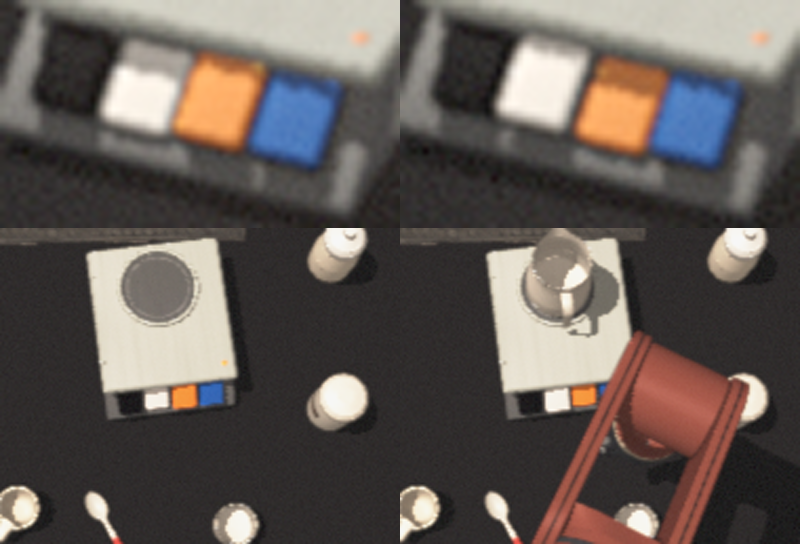

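Before/after: white is now up, orange is down with a shadow at its top, and black and blue are still up. The pitcher is on the plate with its handle to the front at about (570,310) in the composite, and the bystanders have not moved. I'll hand in the job.

```bash
python3 -m jog '[{"hand":0,"slide":[0,0,0],"twist":0},{"hand":0,"slide":[0,0,0],"twist":0},{"hand":0,"slide":[0,0,0],"twist":0},{"hand":0,"slide":[0,0,0],"twist":0},{"hand":0,"slide":[0,0,0],"twist":0}]' && python3 -c "
from rig import ticket; print(ticket.close_job())"
```

```text
t: 21.65
tcp_pos: [426.2, -136.7, 168.2]
eef_rot: [-0.0, 0.999, 0.043, -0.0]
contact_force: [-0.0, -0.8, 0.3]
grip_width: -0.2
grasp_force: 0.0
the job is handed in; nothing more can be done
None
```

The job is handed in at about 22 s (verdict not shown): the pitcher stands inside the plate's rim with its handle to the front, orange is latched and white is up; the push peaked at about 18 N, over the advised 13–16 N stop but well under 40 N.

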